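# Hang the ice pail on the pail stand

## Task

Get the steel ice pail out of the dominoes players' way. While the pail stays standing on the table, swing its folded bail up until it stands upright; then take it by the bail, carry it round the other things without tipping it and hang it by the middle of the bail in the curled hook of the pail stand, so that it hangs straight and still, clear of the table, when you let go. Leave the bottle, the bell, the lime squeezer and the dominoes where they are.

Things in the scene. Friction and masses are not known exactly. Their poses are not given: they have to be found in the camera images.
- pail: open stainless-steel ice pail, about 0.5 kg, 95 mm high, 108 mm across the rolled rim, 80 mm across the foot; loose, standing on the table. Origin at the centre of its underside, z up through the mouth. The bail's pivot line runs along the pail's y axis, 100 mm above the origin; at the start the bail is folded down over the pail's -x side, which faces roughly towards the robot
- bail (a joint): angle of the pail's swing bail in rad: 0 = upright, +1.57 = folded level over the pail's -x side, stops at +-1.65. The bail is an arch of 8 mm round steel tube (40 g), 120 mm wide between the centrelines of its legs, its crown 86 mm from the pivot line. The pivots are slightly stiff (about 0.5 N at the crown): the bail stays at whatever angle it is left
- bail_crown (a point): the middle of the bail's crown, on the centreline of the 8 mm rod; y along the rod, z away from the pivot line. The crown is nearly straight: level for 14 mm either side of this point, 3 mm lower at 34 mm from it. Folded, the rod of the crown stands 28 mm clear outside the pail's rim
- stand: the pail stand, fixed, dark steel: a round base 150 mm across and 16 mm high (centred 30 mm to -x of the post), a 14 mm round post, and at its top (highest point 269 mm) a 10 mm round rod reaching out level towards the stand's -x side, roughly to the robot, and ending in a hook curled up like a C, mouth upward, in the stand's x-z plane. Origin on the post's axis at table height
- hook_seat (a point): where the centreline of the bail's rod lies when the pail hangs in the hook: 85 mm from the post's axis towards the stand's -x, 235 mm above the table, 9 mm above the centreline of the lowest part of the hook rod. The hook is part of a circle of 21 mm radius (rod centreline) about the point 12 mm above this point. Axes as the stand's
- hook_tip (a point): the end of the hook rod's centreline (10 mm rod, its round end reaching 5 mm farther): 16 mm from the seat towards the stand's -x and 26 mm above it. The mouth of the hook, between this tip and the rod behind it, is 24 mm wide, centred about 1 mm to +x of the seat; the bail passes over the tip from in front and goes down through the mouth
- bottle: amber longneck bottle, loose, 61 mm across, 225 mm high; origin at the centre of its underside. It stands about halfway between pail and stand, either nearer to the robot than they are or level with them. To be left alone
- bell: small brass counter bell on a wooden foot, loose, 74 mm across, 63 mm high; origin at the centre of its underside. To be left alone
- squeezer: tin lime squeezer, loose, lying on the table: 200 mm long along its x, 72 mm wide, 46 mm high; origin on its underside, 8 mm from the middle of its length on the handle side; the cups are at its +x end. To be left alone
- domino0: one of five loose white melamine dominoes, 48 x 24 x 10 mm with black pips, lying flat beside the pail, below the folded bail; origin at the centre of its underside, x along its length. To be left alone
- domino1: one of five loose white melamine dominoes, 48 x 24 x 10 mm with black pips, lying flat in front of the stand's base; origin at the centre of its underside, x along its length. To be left alone
- domino2: one of five loose white melamine dominoes, 48 x 24 x 10 mm with black pips, lying flat in the middle of the table; origin at the centre of its underside, x along its length. To be left alone
- domino3: one of five loose white melamine dominoes, 48 x 24 x 10 mm with black pips, lying flat farther back on the left; origin at the centre of its underside, x along its length. To be left alone
- domino4: one of five loose white melamine dominoes, 48 x 24 x 10 mm with black pips, lying flat farther back on the right; origin at the centre of its underside, x along its length. To be left alone
Not all that is in view belongs to the job. What is shaped like the pail but blue, orange or purple is not meant.

How it is judged:
On the way, in this order (a step that is already met when the one before it is completed fails the run):
1. the bail stands upright (within 0.35 rad) while the pail still stands on the table (value of joint bail between -0.35 and 0.35 rad and height (world z) of pail below 0.008 m and angle between pail's own z axis and vertical below 0.15 rad), for 0.2 s.
2. the pail is lifted off the table, held by the robot (height (world z) of pail above 0.025 m and contact force between the fingers and pail above 0.5 N and angle between pail's own z axis and vertical below 0.5 rad), for 0.2 s.
At the end, for the whole second after the job is handed in: The pail hangs in the stand's hook: middle of the bail's crown within 18 mm of the hook's seat, the stand bearing over 2 N, the pail's underside over 25 mm above the table, the pail within 0.25 rad of upright, the bail within 0.35 rad of upright on it, still (under 0.06 m/s, 0.5 rad/s), let go (distance between bail_crown and hook_seat below 0.018 m and contact force between stand and pail above 2 N and height (world z) of pail above 0.025 m and angle between pail's own z axis and vertical below 0.25 rad and value of joint bail between -0.35 and 0.35 rad and linear speed of pail below 0.06 m/s and angular speed of pail below 0.5 rad/s); the robot touches nothing.
It fails at once if the pail is tipped by more than 0.7 rad (angle between pail's own z axis and vertical above 0.7 rad).
It fails at once if the bottle, the bell, the squeezer or a domino is shifted by more than 30 mm (distance of any of bottle, bell, squeezer, domino0, domino1, domino2, domino3, domino4 from where it was at the start of the episode above 0.03 m).
It fails at once if the bottle or the bell is tipped by more than 0.5 rad (angle between any of bottle, bell's own z axis and vertical above 0.5 rad).
It also fails if it takes over 72 s, if anything falls off the work surface, if the arm or the gripper's body presses on something with over 40 N, if the wrist force passes 120 N, or if a joint passes its speed limit or range.

## Robot

A 6-joint arm with a two-finger parallel gripper is mounted at the origin on the work surface. World frame = base frame: x ahead of the robot, y to its left, z up, the work surface at z = 0. Lengths are in m, angles in rad, forces in N, time in s.
With the tool pointing down it reaches from about 0.3 to 0.775 m from the base axis. Payload 14.6 kg.
Tool frame: the origin (TCP) lies on the centre line of the jaws, within the pads' length; the fingertips stand 19 mm ahead of it and the grasp point (between the pads) is the TCP; z points along the fingers, x is the direction in which the jaws open and shut, and the axes are right-handed (so a half turn about z gives the same grasp; the last joint's range is limited). The gripper opens to 94 mm and grips with 3 to 60 N. Pads are 16 mm wide; open, the fingers measure 119 mm over their backs; the gripper's body (75 mm by 177 mm) begins 78 mm behind the grasp point.
Start: joints at [-1.41, 0.3, 1.521, -0, 1.321, -0.067], TCP at [0.124, -0.536, 0.185] pointing down, gripper open.
Joint ranges: [-3.03, 3.03], [-0.79, 2.21], [0.23, 2.52], [-1.04, 4.18], [0, 3.07], [-2.55, 2.55]. Speed limits (rad/s): [2.22, 2.22, 2.57, 3.14, 3.14, 3.14].

## Interface

Orientations are given as [roll, pitch, yaw] about the fixed x, y, z axes, in that order (R = Rz(yaw) Ry(pitch) Rx(roll)).
In Python, from station import ctrl, imaging gives the robot as it stands.
- The arm moves only by the shell command python3 -m handwheel 'ROWS' [OPENING] [FORCE]. ROWS is JSON, a list that holds one entry, the list of rows, each a list of 4 numbers: the shift along the tool's x, y, z in m, then the turn about the tool's z in rad. A call has 1 to 10 rows; each row shifts and turns the pose as measured when the row begins, along the tool's axes as they then stand; what a row does not reach is not made up. A row lasts 1/10 s, in which the tool goes at most 50 mm and 8.59 degrees, less where a joint would pass 70% of its speed; a pose out of reach is approached as far as the arm can. A call is refused whole if a number of a shift passes 0.05 or a number of a turn 0.15, either way. A call with a gripper value outside its range is refused whole. OPENING is the finger opening in m, from 0 to 0.094, set as the call begins (- or left out, the last holds). The fingers move at their own pace and stop on an object; FORCE is the grip in N (left out, the last holds). Time passes only in rows, so rows that do not move let the fingers close. It gives the time, the measured TCP pose, the force and the opening at its end, in the units of the state.
- ctrl.get_obs(): the state, without advancing time (a new reading comes with each control period).
- imaging.camera(name): name is "scene" or "top"; returns the picture (400x640x3 uint8, red, green, blue); there is no depth.
- imaging.camera_model(name): a dict with "camera_matrix" (3x3 intrinsics, pixels), "position" and "attitude" of the camera in the world. Camera axes: x right, y up, looking along -z (the intrinsics and any distortion apply to the point x, -y, -z); pixel columns grow to the right and rows downward; lengths in m; the calibration is good to about 2 mm. A picture is of the moment at which its call begins. camera_model takes no time and is no camera call.
- ctrl.hand_in(): hands the job in, once; it reports no verdict.
The state is a dict: "time_s": time; "qpos": joint angles; "joint_vel": joint speeds; "tau": joint torques, N m; "ee_pos": TCP position; "eef_rot": TCP orientation; "force": force on the tool from outside, world axes, zero at the start; "moment": the same for the moment, N m; "grip_width": finger opening in m.
Only numpy, scipy, OpenCV 4.12 (cv2) and the standard library are available. Lean on these libraries where they do the work, as an engineer would, in place of code of your own. Each camera call takes 0.05 s, during which the arm holds its last target. There are 200 camera calls.

## Working session

There is one attempt and no reset: what is moved stays moved. The work goes in short steps, Python scripts to look and compute and a shell command to move; the robot and the scene stay as the last step left them, time stands still between calls to the robot, and variables do not carry over. Pictures are saved under pics/ and viewed, about 8 in all and at most 12, crops included, and the job is handed in when it is done.

```bash
mkdir -p pics; cat > h.py <<'E'
import numpy as np, cv2
from station import ctrl, imaging
def snap(n,name,crop=None,k=1):
    im=cv2.cvtColor(imaging.camera(n),cv2.COLOR_RGB2BGR); cv2.imwrite(f'pics/{name}_full.png',im)
    if crop: x0,y0,x1,y1=crop; im=im[y0:y1,x0:x1]
    cv2.imwrite(f'pics/{name}.png',cv2.resize(im,None,fx=k,fy=k,interpolation=cv2.INTER_CUBIC))
def cam(n):
    m=imaging.camera_model(n); return m
def R(m):
    a=np.array(m['attitude'],float)
    if a.shape==(3,3): return a
    from scipy.spatial.transform import Rotation as Ro
    return Ro.from_euler('xyz',a).as_matrix() if a.size==3 else Ro.from_quat(a).as_matrix()
def ray(n,u,v):
    m=cam(n);K=np.array(m['camera_matrix']);d=np.linalg.solve(K,[u,v,1.]);d=R(m)@(d*[1,-1,-1]);return np.array(m['position']),d
def atz(n,u,v,z):
    p,d=ray(n,u,v);return p+d*(z-p[2])/d[2]
def proj(n,P):
    m=cam(n);q=R(m).T@(np.array(P)-m['position'])*[1,-1,-1];q=np.array(m['camera_matrix'])@q;return q[:2]/q[2]
E
python3 - <<'E'
from h import *
snap('scene','s0',None,1.25);snap('top','t0',None,1.25)
for n in('scene','top'):print(cam(n))
print(ctrl.get_obs())
E
```

```text
{'camera_matrix': array([[466.74406761,   0.        , 319.40150176],
       [  0.        , 466.74406761, 207.2887997 ],
       [  0.        ,   0.        ,   1.        ]]), 'position': array([ 1.34353488, -0.09545811,  1.46576471]), 'attitude': array([0.54470236, 0.01240224, 1.45441022])}
{'camera_matrix': array([[405.6459171 ,   0.        , 318.86672861],
       [  0.        , 405.6459171 , 197.93828997],
       [  0.        ,   0.        ,   1.        ]]), 'position': array([ 0.38212434, -0.02210661,  1.20514544]), 'attitude': array([ 0.15975577, -0.00471805, -1.58737376])}
{'time_s': 0.1, 'qpos': array([-1.40960061e+00,  3.00399492e-01,  1.52151447e+00, -8.15707773e-06,
        1.32070193e+00, -6.66079813e-02]), 'joint_vel': array([-0.00034538, -0.00160034, -0.00202962,  0.00148423, -0.00106388,
        0.00067441]), 'tau': array([ 1.16351348e-03, -5.32649231e+01, -3.53287303e+01,  7.09242490e-02,
        2.34777981e-02, -5.34850994e-05]), 'ee_pos': array([ 0.1241607 , -0.53554004,  0.1845538 ]), 'eef_rot': array([-3.14153243e+00,  1.02149351e-03, -1.34299058e+00]), 'force': array([0.28363985, 1.09502045, 0.76207818]), 'moment': array([-0.04981137, -0.01741376, -0.00752185]), 'grip_width': 0.09401744242030846}
```

View pics/s0.png

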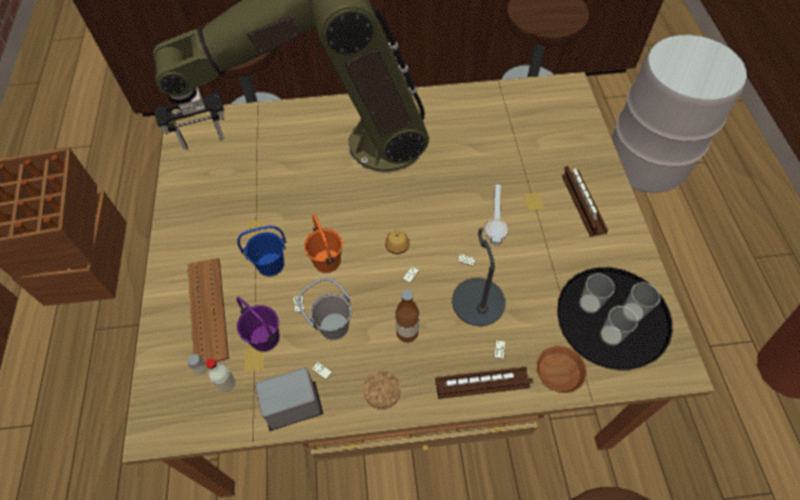

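View pics/t0.png

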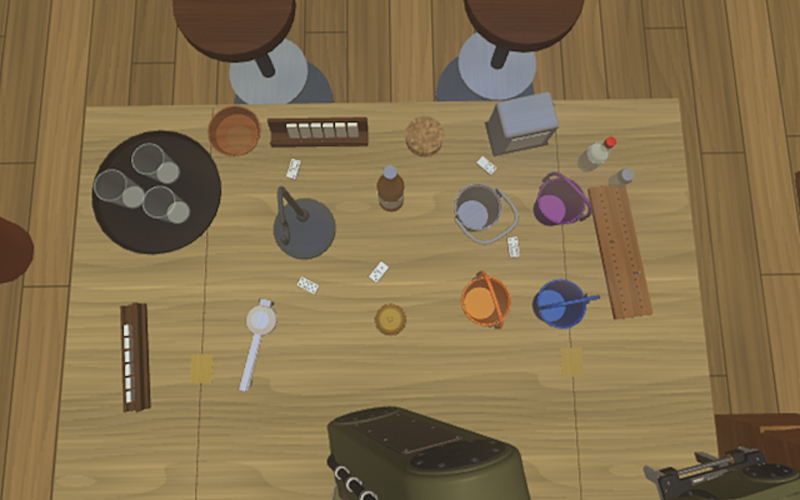

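The steel pail is at about (330,315) in the scene view and (480,208) in the top view. The blue, orange and purple ones are decoys. Next, enlarged crops of the pail and the stand.

```bash
python3 - <<'E'
from h import *
s=cv2.imread('pics/s0_full.png');t=cv2.imread('pics/t0_full.png')
def c(im,x,y): return cv2.resize(im[y:y+75,x:x+100],None,fx=4,fy=4,interpolation=cv2.INTER_CUBIC)
cv2.imwrite('pics/c0.png',np.vstack([np.hstack([c(t,340,130),c(s,220,210)]),np.hstack([c(t,200,140),c(s,340,180)])]))
E
```

```text
(no output)
```

View pics/c0.png

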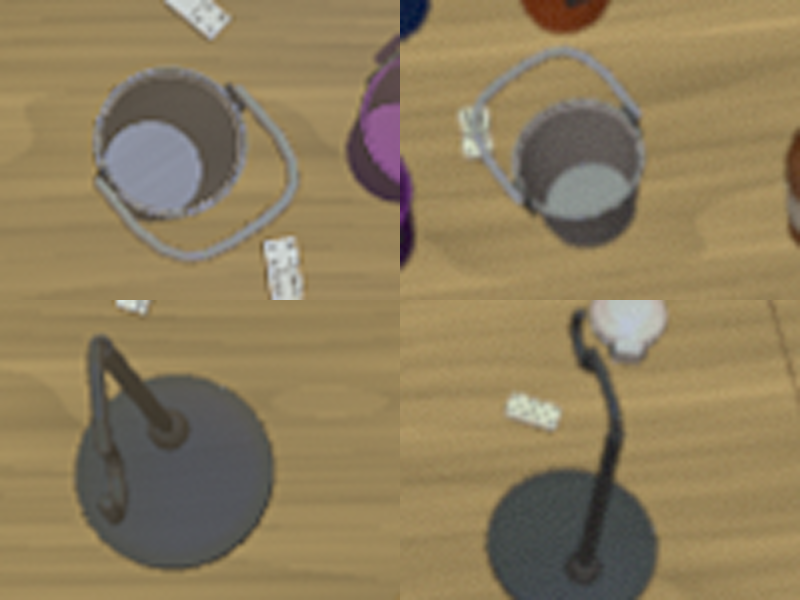

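```bash
python3 - <<'E'
from h import *
from scipy.optimize import least_squares
T=lambda x,y:(340+x/4-.4,130+y/4-.4);S=lambda x,y:(220+(x-400)/4-.4,210+y/4-.4)
T2=lambda x,y:(200+x/4-.4,140+(y-300)/4-.4);S2=lambda x,y:(340+(x-400)/4-.4,180+(y-300)/4-.4)
def W(p,l): c,s=np.cos(p[2]),np.sin(p[2]);return [p[0]+c*l[0]-s*l[1],p[1]+s*l[0]+c*l[1],l[2]]
def fit(o,x0):
    f=lambda p:np.concatenate([proj(n,W(p,l))-q for n,l,q in o])
    r=least_squares(f,x0);print(r.x.round(4),r.fun.reshape(-1,2).round(1).tolist());return r.x
# y axis: pivots +-60; -x toward robot => +y on left (top view: robot at bottom, left of image = +y)
o=[('top',[0,-.06,.1],T(236,97)),('top',[0,.06,.1],T(100,178)),('top',[-.086,0,.1],T(245,232)),('top',[0,0,.095],T(171,142)),
('scene',[0,-.06,.1],S(530,203)),('scene',[0,.06,.1],S(632,118)),('scene',[-.086,0,.1],S(522,72)),('scene',[0,0,.095],S(578,158))]
p=fit(o,[.6,-.2,0.5]);print('crown',W(p,[-.086,0,.1]))
o=[('top',[0,0,.016],T2(170,430)),('top',[-.03,0,.016],T2(175,472)),('top',[0,0,.264],T2(100,340)),('top',[-.101,0,.261],T2(112,512)),
('scene',[0,0,.016],S2(583,568)),('scene',[-.03,0,.016],S2(572,540)),('scene',[0,0,.264],S2(617,435)),('scene',[-.101,0,.261],S2(578,315))]
q=fit(o,[.55,.25,0.]);print('seat',W(q,[-.085,0,.235]),'tip',W(q,[-.101,0,.261]))
t=lambda u,v,z:print(atz('top',u/1.25,v/1.25,z).round(3),end=' ')
for a in [(390,205,0),(389,172,.225),(390,319,.05),(378,271,.01),(308,285,.01),(262,318,.046),(513,247,.01),(486,165,.01),(293,170,.01),(485,300,.09),(560,205,.095)]:t(*a)
E
```

```text
[ 0.6537 -0.2098  0.5722] [[1.3, -1.4], [0.2, 1.5], [-0.6, 1.5], [-0.2, -0.7], [-2.1, -1.0], [2.2, -1.1], [-0.2, 3.1], [1.1, 0.1]]
crown [np.float64(0.5813778303128184), np.float64(-0.25636423245621043), 0.1]
[0.6552 0.1953 0.0935] [[0.9, 0.1], [0.4, -0.6], [-0.3, -0.3], [0.1, -1.8], [-0.2, 0.2], [0.2, -0.4], [0.3, -3.5], [0.5, -0.2]]
seat [np.float64(0.5705920941084729), np.float64(0.18734122618554075), 0.235] tip [np.float64(0.5546620305671499), np.float64(0.18584687831124402), 0.261]
[ 0.681 -0.012  0.   ] [ 0.693 -0.013  0.225] [ 0.405 -0.009  0.05 ] [0.519 0.019 0.01 ] [0.488 0.184 0.01 ] [0.412 0.281 0.046] [ 0.571 -0.304  0.01 ] [ 0.776 -0.249  0.01 ] [0.77  0.224 0.01 ] [ 0.442 -0.218  0.09 ] [ 0.652 -0.395  0.095]
```

The steel pail is at (0.654,-0.210) with yaw 0.57, and the hook seat is at about (0.571,0.187,0.235). I'll grip the crown about 24 mm to its -y side, so the middle stays free for the hook. First I lift and turn the tool.

```bash
cat >> h.py <<'E'
def go(x,y,z,yaw):
    o=ctrl.get_obs();from scipy.spatial.transform import Rotation as Ro
    M=Ro.from_euler('xyz',o['eef_rot']).as_matrix();d=M.T@(np.array([x,y,z])-o['ee_pos'])
    w=(yaw-o['eef_rot'][2]+np.pi)%(2*np.pi)-np.pi
    print('need',d.round(4),'turn',round(-w,3),'t',o['time_s'],'pos',o['ee_pos'].round(4),o['eef_rot'].round(3),'F',o['force'].round(1),'g',round(o['grip_width'],4))
E
python3 -m handwheel '[[[0,0,-0.01,-0.15],[0,0,-0.01,-0.15],[0,0,-0.01,-0.15],[0,0,-0.01,-0.15],[0,0,-0.01,-0.15],[0,0,-0.01,-0.15],[0,0,-0.01,-0.15],[0,0,-0.01,-0.15],[0,0,-0.01,-0.15],[0,0,-0.01,-0.15]]]' 0.024 10
python3 -m handwheel '[[[0,0,0,-0.15],[0,0,0,-0.15],[0,0,0,-0.12],[0,0,0,0]]]'
python3 -c "from h import *;go(.594,-.276,.28,.572)"
```

```text
time_s: 1.1
ee_pos: [0.1239, -0.534, 0.2833]
eef_rot: [-3.13, -0.0, 0.163]
force: [0.2, 0.2, -0.2]
grip_width: 0.0243
time_s: 1.5
ee_pos: [0.1239, -0.534, 0.2837]
eef_rot: [-3.131, -0.005, 0.591]
force: [0.5, -0.5, -1.4]
grip_width: 0.0237
need [0.534  0.048  0.0058] turn 0.019 t 1.5 pos [ 0.1239 -0.534   0.2837] [-3.131 -0.005  0.591] F [ 0.5 -0.5 -1.4] g 0.0237
```

```bash
python3 -m handwheel '[[[0.04,0.004,0,0],[0.04,0.004,0,0],[0.04,0.004,0,0],[0.04,0.004,0,0],[0.04,0.004,0,0],[0.04,0.004,0,0],[0.04,0.004,0,0],[0.04,0.004,0,0],[0.04,0.004,0,0],[0.04,0.004,0,0.01]]]' >/dev/null
python3 -m handwheel '[[[0.04,0.003,0,0],[0.03,0.003,0,0],[0.03,0.001,0,0],[0.02,0,0,0],[0.01,0,0,0],[0,0,0,0]]]'
python3 - <<'E'
from h import *
go(.594,-.276,.13,.572)
s=cv2.cvtColor(imaging.camera('scene'),cv2.COLOR_RGB2BGR);t=cv2.cvtColor(imaging.camera('top'),cv2.COLOR_RGB2BGR)
c=lambda im,x,y:cv2.resize(im[y:y+150,x:x+100],None,fx=4,fy=4,interpolation=cv2.INTER_CUBIC)
cv2.imwrite('pics/a1.png',np.hstack([c(t,350,110),c(s,200,150)]))
E
```

```text
time_s: 3.1
ee_pos: [0.6148, -0.2792, 0.2792]
eef_rot: [-3.122, -0.001, 0.513]
force: [0.6, 0.0, 0.1]
grip_width: 0.0241
need [-0.0167 -0.0101  0.1494] turn -0.059 t 3.1 pos [ 0.6148 -0.2792  0.2792] [-3.122e+00 -1.000e-03  5.130e-01] F [0.6 0.  0.1] g 0.0241
```

View pics/a1.png

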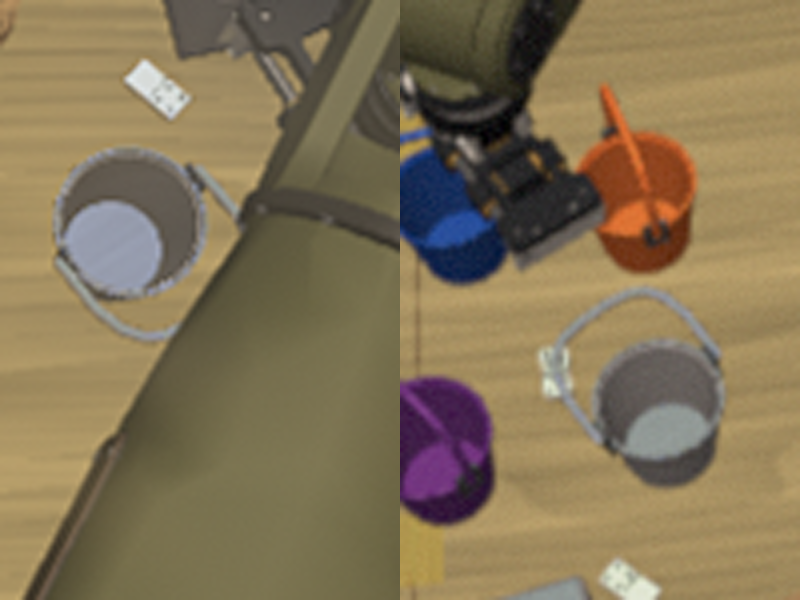

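```bash
python3 - <<'E'
from h import *
o=ctrl.get_obs();p=o['ee_pos']
for dz in(-.019,0,.078):
    for n,ox,oy in(('scene',200,150),('top',350,110)):
        u=proj(n,p+[0,0,dz]);print(n,dz,u.round(1),((u-[ox,oy])*4).round())
print(proj('scene',[.5814,-.2564,.1]),o['qpos'].round(2))
E
```

```text
scene -0.019 [234.8 215.5] [139. 262.]
top -0.019 [423.2 163.5] [293. 214.]
scene 0 [233.7 212.3] [135. 249.]
top 0 [425.3 161.5] [301. 206.]
scene 0.078 [229.1 198.2] [116. 193.]
top 0.078 [434.8 152.6] [339. 170.]
[249.86595628 230.66351207] [-0.49  0.57  0.93  0.01  1.66 -1.  ]
```

```bash
python3 -m handwheel '[[[-0.012,-0.008,0.03,-0.05],[-0.006,-0.004,0.03,-0.01],[0,0,0.03,0],[0,0,0.03,0],[0,0,0.015,0],[0,0,0,0]]]'
python3 - <<'E'
from h import *
def tri(a,b):
    p,d=ray('top',*a);q,e=ray('scene',*b);A=np.stack([d,-e],1);s=np.linalg.lstsq(A,q-p,rcond=None)[0];print('tri',(p+d*s[0]).round(4),(q+e*s[1]).round(4))
tri((340+245/4-.4,130+232/4-.4),(250.8,228.5))
go(.594,-.276,.108,.572)
snap('scene','a2',(200,150,320,270),5)
E
```

```text
time_s: 3.8
ee_pos: [0.5851, -0.2822, 0.1437]
eef_rot: [-3.128, -0.004, 0.563]
force: [0.1, -0.0, -0.1]
grip_width: 0.0239
tri [ 0.5824 -0.2545  0.1171] [ 0.5828 -0.2511  0.1164]
need [ 0.0107 -0.      0.0358] turn -0.009 t 3.8 pos [ 0.5851 -0.2822  0.1437] [-3.128 -0.004  0.563] F [ 0.1 -0.  -0.1] g 0.0239
```

View pics/a2.png

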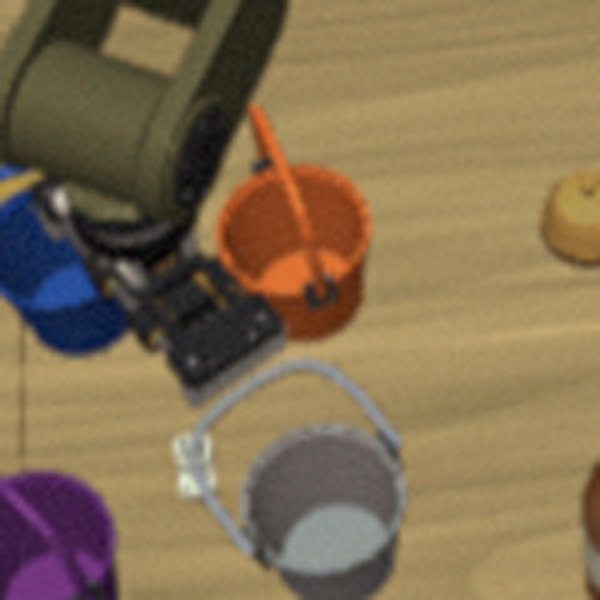

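```bash
python3 -m handwheel '[[[0.008,0,0,0],[0.004,0,0,0],[0,0,0,0]]]' >/dev/null
python3 -m handwheel '[[[0,0,0.01,0],[0,0,0.01,0],[0,0,0.01,0],[0,0,0.004,0],[0,0,0,0]]]'
python3 -c "from h import *;go(.596,-.273,.110,.572)"
```

```text
time_s: 4.65
ee_pos: [0.5971, -0.2764, 0.1121]
eef_rot: [-3.134, -0.007, 0.562]
force: [-0.1, -0.1, -0.0]
grip_width: 0.0241
need [ 0.0009 -0.0034  0.0021] turn -0.01 t 4.65 pos [ 0.5971 -0.2764  0.1121] [-3.134 -0.007  0.562] F [-0.1 -0.1 -0. ] g 0.0241
```

```bash
python3 -m handwheel '[[[0,0,0.004,0],[0,0,0,0]]]' >/dev/null
python3 -m handwheel '[[[0,0,0,0],[0,0,0,0],[0,0,0,0],[0,0,0,0]]]' 0 12
python3 -c "from h import *;go(.596,-.273,.110,.572)"
```

```text
time_s: 5.25
ee_pos: [0.5974, -0.2766, 0.1086]
eef_rot: [-3.135, -0.008, 0.561]
force: [-0.5, 0.2, -1.0]
grip_width: 0.0005
need [ 0.0008 -0.0038 -0.0013] turn -0.011 t 5.25 pos [ 0.5974 -0.2766  0.1086] [-3.135 -0.008  0.561] F [-0.5  0.2 -1. ] g 0.0005
```

```bash
python3 - <<'E'
from h import *
s=cv2.cvtColor(imaging.camera('scene'),cv2.COLOR_RGB2BGR);t=cv2.cvtColor(imaging.camera('top'),cv2.COLOR_RGB2BGR)
c=lambda im,x,y:cv2.resize(im[y:y+100,x:x+66],None,fx=6,fy=6,interpolation=cv2.INTER_CUBIC)
A=np.hstack([c(t,355,135),c(s,225,185)]);p=ctrl.get_obs()['ee_pos']
for n,ox,oy,X in(('top',355,135,0),('scene',225,185,396)):
    for dz in(-.019,0):
        u=((proj(n,p+[0,0,dz])-[ox,oy]+.5)*6).astype(int)+[X,0];cv2.circle(A,u.tolist(),3,(0,0,255),-1)
cv2.imwrite('pics/a3.png',A)
E
```

```text
(no output)
```

View pics/a3.png

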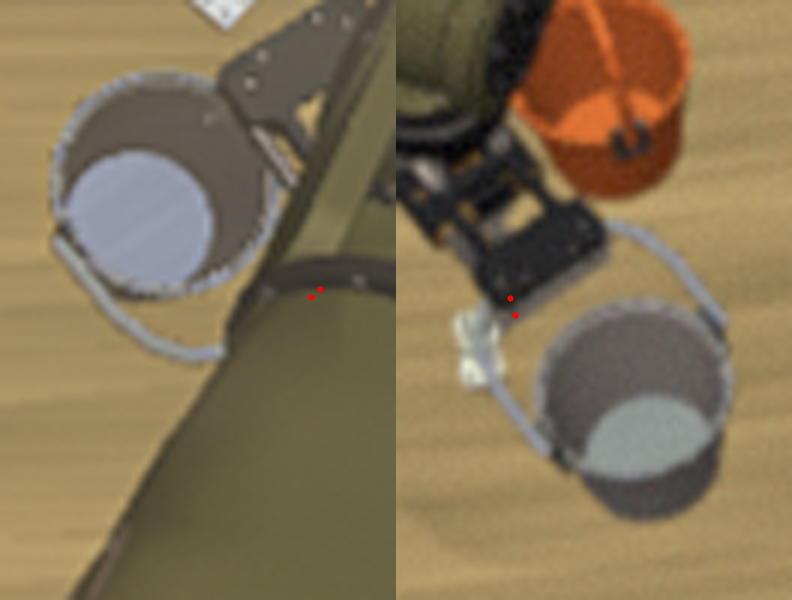

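```bash
python3 - <<'E'
from h import *
from scipy.optimize import least_squares
T=lambda x,y:(340+x/4-.4,130+y/4-.4);S=lambda x,y:(220+(x-400)/4-.4,210+y/4-.4)
def W(p,l):
    c,s=np.cos(p[2]),np.sin(p[2]);y,r=l[0],l[1]
    X=-r*np.sin(p[3]);Z=.1+r*np.cos(p[3])
    if len(l)>2: X,Z=0,l[2]
    return np.array([p[0]+c*X-s*y,p[1]+s*X+c*y,Z])
o=[('top',[-.06,0],T(236,97)),('top',[.06,0],T(100,178)),('top',[0,0,.095],T(171,142)),('scene',[-.06,0],S(530,203)),('scene',[.06,0],S(632,118)),('scene',[0,0,.095],S(578,158)),
('top',[0,.086],T(245,232)),('scene',[0,.086],S(522,72))]
f=lambda p:np.concatenate([proj(n,W(p,l))-q for n,l,q in o])
for a0 in(1.5,1.2):
    r=least_squares(f,[.65,-.21,.57,a0]);print(r.x.round(4),r.fun.reshape(-1,2).round(1).tolist())
p=r.x;print('crown',W(p,[0,.086]),'grip',W(p,[-.024,.085]))
# overlay on initial images
A=[]
for n,ox,oy in(('top',340,130),('scene',220,205)):
    im=cv2.imread(f'pics/{n[0]}0_full.png')[oy:oy+80,ox:ox+66];im=cv2.resize(im,None,fx=6,fy=6,interpolation=cv2.INTER_CUBIC)
    for a,col in((p[3],(0,0,255)),(1.57,(0,255,0))):
        q=p.copy();q[3]=a
        for l in([-.06,0],[.06,0],[-.034,.083],[-.024,.0845],[0,.086],[.034,.083]):
            u=(proj(n,W(q,l))-[ox,oy]+.5)*6;cv2.circle(im,u.astype(int).tolist(),2,col,-1)
    A.append(im)
cv2.imwrite('pics/f1.png',np.hstack(A))
E
```

```text
[ 0.6537 -0.2095  0.5626  1.3396] [[1.3, -1.3], [0.0, 1.3], [-0.3, -0.7], [-2.2, -1.2], [2.4, -0.9], [1.2, 0.1], [0.1, -0.4], [-0.4, 0.5]]
[ 0.6537 -0.2095  0.5626  1.3396] [[1.3, -1.3], [0.0, 1.3], [-0.3, -0.7], [-2.2, -1.2], [2.4, -0.9], [1.2, 0.1], [0.1, -0.4], [-0.4, 0.5]]
crown [ 0.58289939 -0.25414822  0.1197049 ] grip [ 0.59652411 -0.27392989  0.11947577]
```

View pics/f1.png

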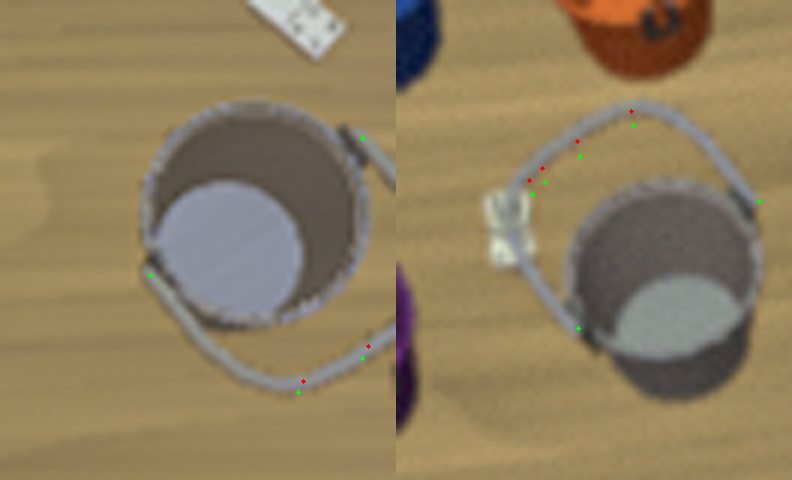

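```bash
python3 - <<'E'
from h import *
from scipy.spatial.transform import Rotation as Ro
o=ctrl.get_obs();p=o['ee_pos'];M=Ro.from_euler('xyz',o['eef_rot']).as_matrix()
for l in([.0885,.0375,-.078],[.0885,-.0375,-.078],[-.0885,.0375,-.078],[.0375,.0885,-.078],[.0375,-.0885,-.078],[.016,.008,-.07],[.016,-.008,.019]):
    P=p+M@l;print(l,((proj('scene',P)-[225,185]+.5)*6+[396,0]).round(),((proj('top',P)-[355,135]+.5)*6).round())
im=cv2.imread('pics/a3.png')[150:400,396:680];cv2.imwrite('pics/a3z.png',cv2.resize(im,None,fx=2.6,fy=2.3))
E
```

```text
[0.0885, 0.0375, -0.078] [522. 387.] [316.  40.]
[0.0885, -0.0375, -0.078] [642. 304.] [174. 132.]
[-0.0885, 0.0375, -0.078] [336. 157.] [555. 378.]
[0.0375, 0.0885, -0.078] [383. 375.] [480.  74.]
[0.0375, -0.0885, -0.078] [665. 184.] [143. 292.]
[0.016, 0.008, -0.07] [493. 266.] [352. 218.]
[0.016, -0.008, 0.019] [544. 327.] [278. 278.]
```

View pics/a3z.png

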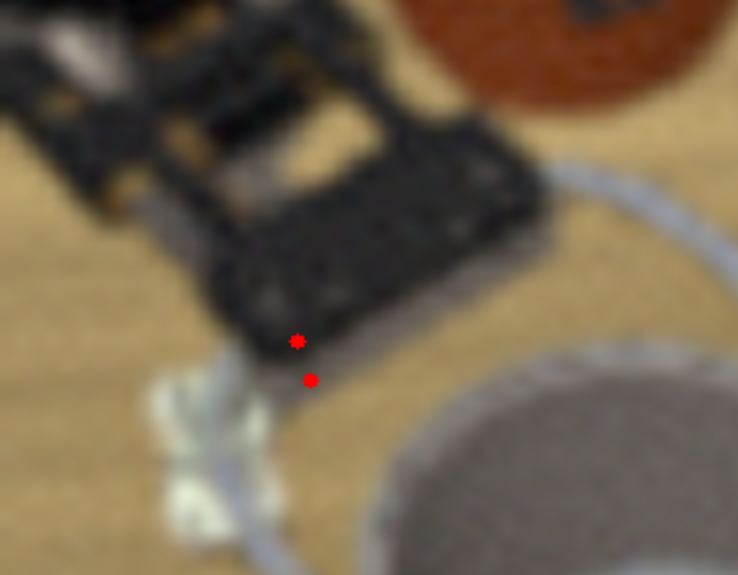

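```bash
python3 -m handwheel '[[[0,0,-0.01,0],[0,0,0,0],[0,0,0,0],[0,0,0,0]]]' 0.024 >/dev/null
python3 -m handwheel '[[[0.001,0,0.01,0],[0,0,0.01,0],[0,0,0.006,0],[0,0,0,0]]]'
python3 -m handwheel '[[[0,0,0,0],[0,0,0,0],[0,0,0,0],[0,0,0,0]]]' 0 12
python3 -c "from h import *;go(.596,-.273,.110,.572)"
```

```text
time_s: 6.15
ee_pos: [0.598, -0.2756, 0.0905]
eef_rot: [-3.134, -0.008, 0.562]
force: [0.1, 0.2, 0.3]
grip_width: 0.0242
time_s: 6.55
ee_pos: [0.5976, -0.2756, 0.0902]
eef_rot: [-3.133, -0.007, 0.562]
force: [-0.6, 0.5, 0.2]
grip_width: 0.009
need [ 0.0001 -0.0032 -0.0197] turn -0.01 t 6.55 pos [ 0.5976 -0.2756  0.0902] [-3.133 -0.007  0.562] F [-0.6  0.5  0.2] g 0.009
```

```bash
python3 -m handwheel '[[[0.0003,0,-0.0066,0],[0.0007,0,-0.0066,0],[0.0013,0,-0.0065,0],[0.0018,0,-0.0065,0],[0.0023,0,-0.0062,0],[0.0028,0,-0.0061,0],[0.0032,0,-0.0058,0],[0.0038,0,-0.0056,0],[0.0042,0,-0.0052,0],[0.0045,0,-0.0049,0]]]'
python3 - <<'E'
from h import *
go(.598+.0843*.025,-.2756+.0133,.0902+.0598,.562);snap('scene','b1',(220,150,320,250),5)
E
```

```text
time_s: 7.55
ee_pos: [0.6204, -0.2617, 0.1556]
eef_rot: [-3.133, -0.007, 0.561]
force: [0.3, -0.2, -4.2]
grip_width: 0.0074
need [-0.0176 -0.0103  0.0055] turn -0.001 t 7.55 pos [ 0.6204 -0.2617  0.1556] [-3.133 -0.007  0.561] F [ 0.3 -0.2 -4.2] g 0.0074
```

View pics/b1.png

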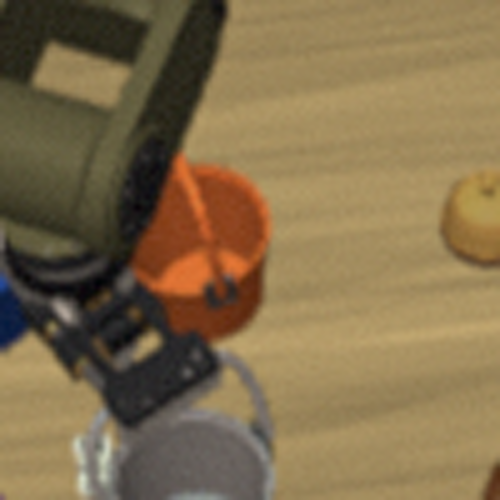

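```bash
python3 -m handwheel '[[[0.004,0,0.001,0],[0.004,0,0,0],[0.004,0,0,0],[0,0,0,0]]]'
```

```text
time_s: 8.0
ee_pos: [0.6331, -0.2563, 0.1589]
eef_rot: [-3.14, -0.009, 0.561]
force: [-0.7, -0.8, 0.1]
grip_width: 0.0073
```

```bash
python3 -m handwheel '[[[0.0045,0,-0.0024,0],[0.0045,0,-0.0022,0],[0.0045,0,-0.002,0],[0.0045,0,-0.0018,0],[0.0045,0,-0.0014,0],[0.0045,0,-0.001,0]]]'
python3 -m handwheel '[[[0.004,0,-0.0006,0],[0.004,0,-0.0004,0],[0.004,0,-0.0002,0],[0,0,0,0]]]'
```

```text
time_s: 8.6
ee_pos: [0.6567, -0.2396, 0.1672]
eef_rot: [-3.134, -0.007, 0.561]
force: [0.6, 1.0, -4.2]
grip_width: 0.0072
time_s: 9.0
ee_pos: [0.6683, -0.2321, 0.1684]
eef_rot: [-3.134, -0.007, 0.562]
force: [0.0, 0.3, -3.3]
grip_width: 0.0075
```

```bash
python3 -m handwheel '[[[0,0,0.003,0],[0,0,0,0],[0,0,0,0],[0,0,0,0]]]'
python3 -m handwheel '[[[0,0,0,0],[0,0,0,0],[0,0,0,0]]]' 0.02
python3 -m handwheel '[[[0,0,-0.006,0],[0,0,-0.006,0],[0,0,-0.004,0],[0,0,0,0]]]' 
python3 -m handwheel '[[[0,0,0,0],[0,0,0,0],[0,0,0,0],[0,0,0,0]]]' 0 40
```

```text
time_s: 9.4
ee_pos: [0.6679, -0.2324, 0.1648]
eef_rot: [-3.134, -0.006, 0.562]
force: [-0.5, 0.9, -4.9]
grip_width: 0.0076
time_s: 9.7
ee_pos: [0.6684, -0.2328, 0.1666]
eef_rot: [-3.136, -0.008, 0.561]
force: [-0.2, 0.2, 0.3]
grip_width: 0.0196
time_s: 10.1
ee_pos: [0.6688, -0.2331, 0.1856]
eef_rot: [-3.138, -0.01, 0.561]
force: [0.3, -0.1, -0.0]
grip_width: 0.0201
time_s: 10.5
ee_pos: [0.6687, -0.2331, 0.1853]
eef_rot: [-3.138, -0.009, 0.561]
force: [0.2, -0.4, -0.3]
grip_width: 0.0005
```

```bash
python3 - <<'E'
from h import *
s=cv2.cvtColor(imaging.camera('scene'),cv2.COLOR_RGB2BGR);t=cv2.cvtColor(imaging.camera('top'),cv2.COLOR_RGB2BGR)
c=lambda im,x,y:cv2.resize(im[y:y+100,x:x+66],None,fx=6,fy=6,interpolation=cv2.INTER_CUBIC)
A=np.hstack([c(t,355,125),c(s,235,170)]);p=ctrl.get_obs()['ee_pos']
for n,ox,oy,X in(('top',355,125,0),('scene',235,170,396)):
    for dz in(-.019,0):
        u=((proj(n,p+[0,0,dz])-[ox,oy]+.5)*6).astype(int)+[X,0];cv2.circle(A,u.tolist(),2,(0,0,255),-1)
    u=((proj(n,[.6537,-.2095,.186])-[ox,oy]+.5)*6).astype(int)+[X,0];cv2.circle(A,u.tolist(),2,(0,255,0),-1)
cv2.imwrite('pics/b2.png',A)
E
```

```text
(no output)
```

View pics/b2.png

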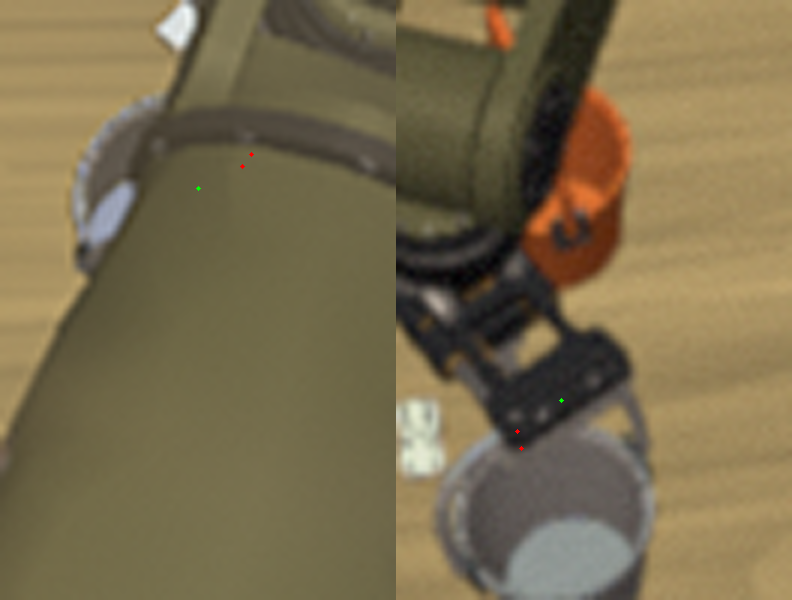

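```bash
python3 -m handwheel '[[[0,0,-0.02,0],[0,0,-0.04,0],[0,0,-0.04,0],[0,-0.03,-0.03,0],[0,-0.04,0,0],[0,-0.04,0,0],[0,-0.04,0,0],[0,-0.04,0,0],[0,-0.04,0,0],[0,-0.04,0,0]]]' 0.03 >/dev/null
python3 -m handwheel '[[[-0.02,-0.03,0,0],[-0.02,-0.02,0,0],[0,0,0,0]]]'
python3 - <<'E'
from h import *
s=cv2.cvtColor(imaging.camera('scene'),cv2.COLOR_RGB2BGR);t=cv2.cvtColor(imaging.camera('top'),cv2.COLOR_RGB2BGR)
cv2.imwrite('pics/d_s.png',s);cv2.imwrite('pics/d_t.png',t)
c=lambda im,x,y:cv2.resize(im[y:y+60,x:x+50],None,fx=8,fy=8,interpolation=cv2.INTER_CUBIC)
cv2.imwrite('pics/d1.png',np.hstack([c(t,360,130),c(s,238,203)]))
E
```

```text
time_s: 11.9
ee_pos: [0.4545, 0.0244, 0.3196]
eef_rot: [-3.135, -0.01, 0.561]
force: [1.4, -0.6, 0.2]
grip_width: 0.0302
```

View pics/d1.png

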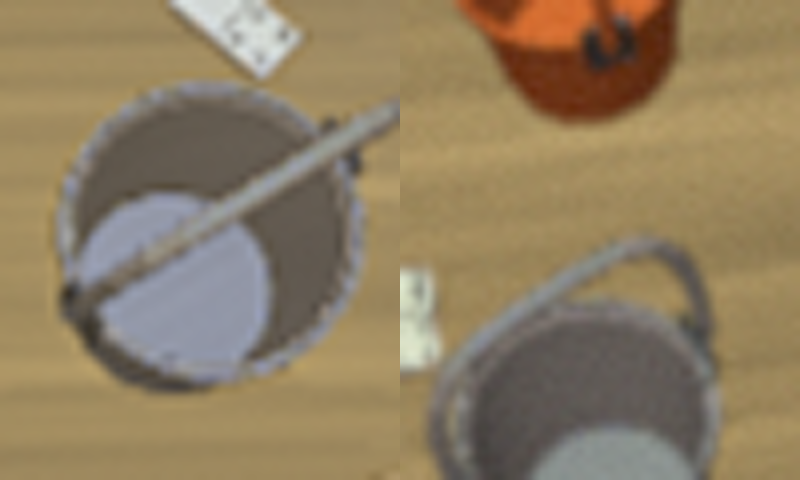

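```bash
cat > fit.py <<'E'
from h import *
from scipy.optimize import least_squares
T=lambda x,y:np.array((360+x/8-.44,130+y/8-.44));S=lambda x,y:np.array((238+(x-400)/8-.44,203+y/8-.44))
def W(p,l):
    c,s=np.cos(p[2]),np.sin(p[2]);y,r=l[0],l[1]
    X=-r*np.sin(p[3]);Z=.1+r*np.cos(p[3])
    if len(l)>2: X,Z=0,l[2]
    return np.array([p[0]+c*X-s*y,p[1]+s*X+c*y,Z])
o=[('top',[-.058,0],T(345,145)),('top',[.058,0],T(75,300)),('top',[0,0,.094],T(211,232)),('scene',[.058,0],S(700,340)),('scene',[0,.086],S(552,297))]
n=T(395,108)-T(75,300);n=np.array([-n[1],n[0]])/np.hypot(*n)
def f(p): return np.concatenate([proj(k,W(p,l))-q for k,l,q in o]+[[n@(proj('top',W(p,[0,.086]))-T(75,300))]])
r=least_squares(f,[.66,-.22,.57,0.]);p=r.x
if __name__=='__main__':
    print(p.round(4),r.fun.round(1).tolist())
    for y in(-.024,0):print('pt',y,W(p,[y,.0855]).round(4))
    go(*W(p,[-.024,.0855]),p[2])
E
python3 fit.py
```

```text
[ 0.6723 -0.2219  0.5214  0.1151] [1.2, -0.5, 0.0, 0.7, 0.2, -0.6, 1.5, -0.6, 0.1, 0.1, 0.1]
pt -0.024 [ 0.6758 -0.2476  0.1849]
pt 0 [ 0.6638 -0.2268  0.1849]
need [0.0407 0.3472 0.1321] turn 0.038 t 12.0 pos [0.4564 0.0236 0.3191] [-3.134 -0.009  0.56 ] F [ 1.2  0.3 -0.3] g 0.0299
```

```bash
python3 -m handwheel '[[[0.005,0.04,0,0.03],[0.005,0.04,0,0],[0.005,0.04,0,0],[0.005,0.04,0,0],[0.005,0.04,0,0],[0.005,0.04,0,0],[0.005,0.04,0,0],[0.005,0.04,0,0],[0,0.02,0,0],[0,0,0,0]]]' 0.03
python3 -c "
from fit import *
go(*W(p,[-.026,.0855]),p[2])"
```

```text
time_s: 13.0
ee_pos: [0.6758, -0.2687, 0.306]
eef_rot: [-3.128, -0.005, 0.523]
force: [0.3, -0.1, -0.8]
grip_width: 0.0298
need [ 0.0098 -0.0147  0.1213] turn 0.002 t 13.0 pos [ 0.6758 -0.2687  0.306 ] [-3.128 -0.005  0.523] F [ 0.3 -0.1 -0.8] g 0.0298
```

```bash
python3 -m handwheel '[[[0.005,-0.008,0.03,0],[0.004,-0.006,0.03,0],[0,0,0.02,0],[0,0,0,0]]]' >/dev/null
python3 -c "
from fit import *
go(*W(p,[-.026,.0855]),p[2])"
```

```text
need [ 0.0011 -0.0009  0.0348] turn -0.001 t 13.4 pos [ 0.6764 -0.2512  0.2197] [-3.126 -0.004  0.521] F [ 0.3  0.  -0.1] g 0.0302
```

```bash
python3 -m handwheel '[[[0.001,0,0.015,0],[0,0,0.015,0],[0,0,0.015,0],[0,0,0.008,0],[0,0,0,0]]]'
python3 -m handwheel '[[[0,0,0,0],[0,0,0,0],[0,0,0,0],[0,0,0,0],[0,0,0,0]]]' 0 40
```

```text
time_s: 13.9
ee_pos: [0.6783, -0.2496, 0.1703]
eef_rot: [-3.131, -0.007, 0.521]
force: [0.3, -0.0, -0.7]
grip_width: 0.0297
time_s: 14.4
ee_pos: [0.6793, -0.25, 0.1744]
eef_rot: [-3.134, -0.01, 0.521]
force: [-0.1, -0.1, -0.8]
grip_width: 0.0005
```

Closing at z=.174 missed, and it only gripped earlier when the TCP was about 15 mm below the rod. I'll go lower.

```bash
python3 -m handwheel '[[[0,0,-0.015,0],[0,0,-0.01,0],[0,0,0,0],[0,0,0,0]]]' 0.03
python3 -m handwheel '[[[-0.002,0,0.015,0],[0,0,0.015,0],[0,0,0.01,0],[0,0,0.006,0],[0,0,0.003,0],[0,0,0,0]]]'
python3 -m handwheel '[[[0,0,0,0],[0,0,0,0],[0,0,0,0],[0,0,0,0]]]' 0 40
python3 -c "
from fit import *
go(*W(p,[-.026,.0855]),p[2])"
```

```text
time_s: 14.8
ee_pos: [0.6794, -0.2504, 0.203]
eef_rot: [-3.136, -0.011, 0.521]
force: [0.4, -0.1, -0.1]
grip_width: 0.0283
time_s: 15.4
ee_pos: [0.678, -0.2507, 0.1507]
eef_rot: [-3.135, -0.011, 0.521]
force: [-1.0, 0.9, -0.6]
grip_width: 0.0301
time_s: 15.8
ee_pos: [0.6784, -0.2508, 0.152]
eef_rot: [-3.136, -0.012, 0.521]
force: [-0.4, 0.2, -2.7]
grip_width: 0.0065
need [-0.0003 -0.0022 -0.033 ] turn -0.0 t 15.8 pos [ 0.6784 -0.2508  0.152 ] [-3.136 -0.012  0.521] F [-0.4  0.2 -2.7] g 0.0065
```

```bash
python3 -m handwheel '[[[0,0,0,0],[0,0,0,0],[0,0,0,0]]]' 0.03
python3 -m handwheel '[[[0,0,0.006,0],[0,0,0.005,0],[0,0,0,0]]]'
python3 -m handwheel '[[[0,0,0,0],[0,0,0,0],[0,0,0,0],[0,0,0,0],[0,0,0,0]]]' 0 40
python3 -m handwheel '[[[0,0,0,0],[0,0,0,0]]]'
```

```text
time_s: 16.1
ee_pos: [0.6785, -0.2508, 0.1524]
eef_rot: [-3.137, -0.012, 0.521]
force: [0.2, -0.4, -0.3]
grip_width: 0.027
time_s: 16.4
ee_pos: [0.6786, -0.2508, 0.1404]
eef_rot: [-3.137, -0.012, 0.521]
force: [0.2, -0.2, -0.4]
grip_width: 0.0297
time_s: 16.9
ee_pos: [0.6786, -0.2507, 0.1402]
eef_rot: [-3.137, -0.012, 0.521]
force: [0.5, -0.5, -1.3]
grip_width: 0.0065
time_s: 17.1
ee_pos: [0.6786, -0.2507, 0.1402]
eef_rot: [-3.137, -0.012, 0.521]
force: [-0.9, -0.4, -0.1]
grip_width: 0.0069
```

```bash
python3 -m handwheel '[[[0,0,-0.004,0],[0,0,-0.004,0],[0,0,-0.004,0],[0,0,-0.004,0],[0,0,-0.004,0],[0,0,0,0],[0,0,0,0]]]'
python3 -m handwheel '[[[0,0,-0.005,0],[0,0,-0.005,0],[0,0,-0.005,0],[0,0,-0.005,0],[0,0,-0.005,0],[0,0,-0.005,0],[0,0,0,0],[0,0,0,0],[0,0,0,0]]]'
python3 - <<'E'
from h import *
o=ctrl.get_obs();p=o['ee_pos'];print(o['moment'],o['force'])
A=[]
for n,ox,oy in(('top',345,110),('scene',225,160)):
    im=cv2.cvtColor(imaging.camera(n),cv2.COLOR_RGB2BGR);cv2.imwrite(f'pics/e_{n}.png',im);im=cv2.resize(im[oy:oy+100,ox:ox+66],None,fx=6,fy=6,interpolation=cv2.INTER_CUBIC)
    for dz in(-.019,0,.04):
        u=((proj(n,p+[0,0,dz])-[ox,oy]+.5)*6).astype(int);cv2.circle(im,u.tolist(),2,(0,0,255),-1)
    A.append(im)
cv2.imwrite('pics/e1.png',np.hstack(A))
E
```

```text
time_s: 17.8
ee_pos: [0.678, -0.2508, 0.1608]
eef_rot: [-3.135, -0.011, 0.521]
force: [0.2, 0.5, -3.6]
grip_width: 0.0069
time_s: 18.7
ee_pos: [0.6778, -0.2512, 0.1937]
eef_rot: [-3.135, -0.011, 0.521]
force: [0.4, -0.5, -4.8]
grip_width: 0.0068
[-0.14076421 -0.15635854 -0.03675703] [ 0.40486711 -0.54010062 -4.79953294]
```

View pics/e1.png

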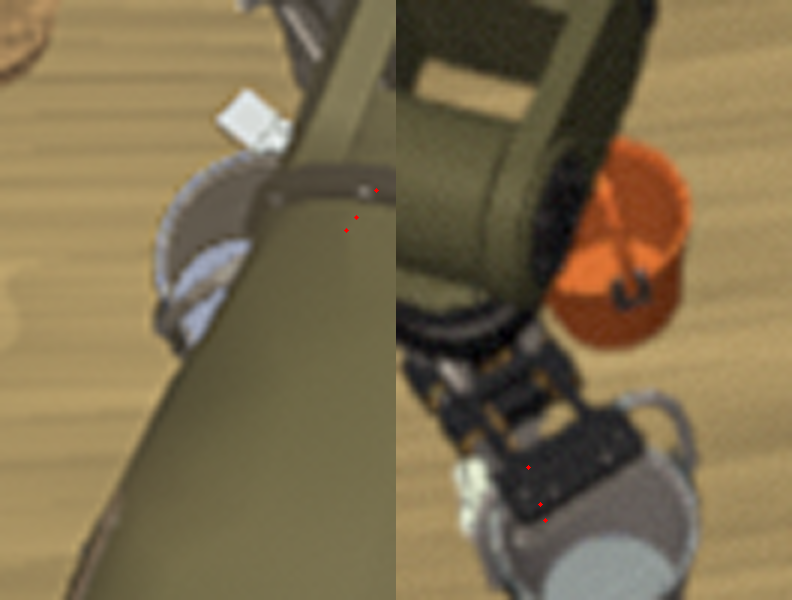

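```bash
python3 - <<'E'
from fit import *
from scipy.spatial.transform import Rotation as Ro
o=ctrl.get_obs();g=o['ee_pos']
feats=[('scene',[0,.058,.1],(275.1,245.1),(274.0,237.5)),('top',[0,.058,.1],(369.,167.1),(372.5,163.3)),('scene',[-.005,.045,.177],(269.4,232.8),(267.3,226.3))]
def P(x,l,yaw=p[2]): return np.array(x[:3])+Ro.from_euler('ZX',[yaw,x[3]]).as_matrix()@l
old=[p[0],p[1],0,0]
f=lambda x:np.concatenate([proj(n,P(x,l))-proj(n,P(old,l))-(np.array(b)-a) for n,l,a,b in feats])
r=least_squares(f,[p[0],p[1],.03,0]);x=r.x;print('pail now',x.round(4),r.fun.round(1))
c=P(x,[-.005,0,.186]);print('crown',c.round(4),'tcp',g.round(4));d=c-g
print('crown-tcp in u,v,z',np.cos(p[2])*d[0]+np.sin(p[2])*d[1],-np.sin(p[2])*d[0]+np.cos(p[2])*d[1],d[2])
m=[]
for i in range(1): print(o['moment'].round(3),o['force'].round(2))
E
python3 -m handwheel '[[[0,0,-0.005,0],[0,0,-0.005,0],[0,0,-0.005,0],[0,0,-0.005,0],[0,0,-0.005,0],[0,0,0,0]]]'
python3 -c "
from h import *
o=ctrl.get_obs();print(o['moment'],o['force'])"
```

```text
pail now [ 0.6699 -0.2201  0.0461  0.0308] [-0.6  0.6 -0.9 -0.  -0.5 -0.6]
crown [ 0.6684 -0.2276  0.232 ] tcp [ 0.6777 -0.2512  0.1935]
crown-tcp in u,v,z 0.0036821064329897214 0.025104254918038475 0.03846328496768037
[-0.13  -0.146 -0.011] [ 0.89  0.71 -4.36]
time_s: 19.4
ee_pos: [0.6776, -0.2515, 0.2211]
eef_rot: [-3.136, -0.011, 0.521]
force: [0.4, -0.0, -4.3]
grip_width: 0.0069
[-0.09867666 -0.16973114  0.00793639] [ 0.41747728 -0.03357284 -4.26734178]
```

```bash
python3 -m handwheel '[[[0,0,-0.007,0],[0,0,-0.007,0],[0,0,-0.007,0],[0,0,-0.007,0],[0,0,-0.006,0],[0,0,0,0]]]'
cat > st.py <<'E'
from h import *
from scipy.optimize import minimize
a=np.linspace(np.arctan2(14,-16),2*np.pi+.3,25)  # hook circle, from tip round the bottom to the +x side
a=np.linspace(np.arctan2(14,-16),np.pi*2,25)
hook=[[-.085+.021*np.cos(t),0,.247+.021*np.sin(t)] for t in a]
L=[[0,0,z] for z in np.linspace(.03,.25,20)]+[[x,0,.264] for x in np.linspace(-.055,-.008,10)]+hook
L=np.array(L)
I={n:cv2.GaussianBlur(cv2.cvtColor(cv2.imread(f'pics/{n[0]}0_full.png'),cv2.COLOR_BGR2GRAY),(3,3),0).astype(np.float32) for n in('top','scene')}
def pts(n,p):
    m=cam(n);c,s=np.cos(p[2]),np.sin(p[2]);w=np.stack([p[0]+c*L[:,0],p[1]+s*L[:,0],L[:,2]],1)
    q=(w-m['position'])@R(m)*[1,-1,-1]@np.array(m['camera_matrix']).T;return q[:,:2]/q[:,2:]
def cost(p,ns=('top','scene')):
    return sum(cv2.remap(I[n],pts(n,p).astype(np.float32)[None],None,cv2.INTER_LINEAR).mean() for n in ns)
if __name__=='__main__':
    for ns in(('top','scene'),('top',),('scene',)):
        b=min((minimize(cost,[x,y,.09],args=(ns,),method='Nelder-Mead',options=dict(initial_simplex=[[x,y,.09],[x+.01,y,.09],[x,y+.01,.09],[x,y,.2]])) for x in(.645,.655,.665) for y in(.188,.195,.202)),key=lambda r:r.fun)
        c,s=np.cos(b.x[2]),np.sin(b.x[2]);print(ns,b.x.round(4),round(b.fun,1),'seat',(b.x[:2]-.085*np.array([c,s])).round(4))
    print(cost([.6552,.1953,.0935]))
    x=[.6552,.1953,.0935]
    go(.60+.0105,-.13-.024,.255,.4)
E
python3 st.py
```

```text
time_s: 20.0
ee_pos: [0.6774, -0.2519, 0.2586]
eef_rot: [-3.136, -0.011, 0.521]
force: [-0.5, 0.2, -4.5]
grip_width: 0.0069
('top', 'scene') [0.6544 0.1955 0.0896] 126.4 seat [0.5698 0.1879]Traceback (most recent call last):
  File "st.py", line 16, in <module>
    b=min((minimize(cost,[x,y,.09],args=(ns,),method='Nelder-Mead',options=dict(initial_simplex=[[x,y,.09],[x+.01,y,.09],[x,y+.01,.09],[x,y,.2]])) for x in(.645,.655,.665) for y in(.188,.195,.202)),key=lambda r:r.fun)
  File "st.py", line 16, in <genexpr>
    b=min((minimize(cost,[x,y,.09],args=(ns,),method='Nelder-Mead',options=dict(initial_simplex=[[x,y,.09],[x+.01,y,.09],[x,y+.01,.09],[x,y,.2]])) for x in(.645,.655,.665) for y in(.188,.195,.202)),key=lambda r:r.fun)
           ~~~~~~~~^^^^^^^^^^^^^^^^^^^^^^^^^^^^^^^^^^^^^^^^^^^^^^^^^^^^^^^^^^^^^^^^^^^^^^^^^^^^^^^^^^^^^^^^^^^^^^^^^^^^^^^^^^^^^^^^^^^^^^^^^^^^^^^
    res = _minimize_neldermead(fun, x0, args, callback, bounds=bounds,
                               **options)
    fxc = func(xc)
    fx = function(np.copy(x), *(wrapper_args + args))
  File "st.py", line 13, in cost
    return sum(cv2.remap(I[n],pts(n,p).astype(np.float32)[None],None,cv2.INTER_LINEAR).mean() for n in ns)
  File "st.py", line 13, in <genexpr>
    return sum(cv2.remap(I[n],pts(n,p).astype(np.float32)[None],None,cv2.INTER_LINEAR).mean() for n in ns)
                              ~~~^^^^^
  File "st.py", line 10, in pts
    m=cam(n);c,s=np.cos(p[2]),np.sin(p[2]);w=np.stack([p[0]+c*L[:,0],p[1]+s*L[:,0],L[:,2]],1)
  File "h.py", line 8, in cam
    m=imaging.camera_model(n); return m
ValueError: time passes only in moves, steps and waits
```

Image fit confirms the stand's hook: seat (0.570,0.188), yaw 0.09. Now carrying the pail.

```bash
sed -i 's/^def cam(n):/import functools\n@functools.lru_cache\ndef cam(n):/' h.py
python3 -m handwheel '[[[0,-0.006,0,0],[-0.001,-0.01,0,0.015],[-0.002,-0.015,0,0.015],[-0.002,-0.015,0,0.015],[-0.002,-0.015,0,0.015],[-0.002,-0.015,0,0.015],[-0.002,-0.015,0,0.015],[-0.001,-0.015,0,0.015],[0,-0.01,0,0.015],[0,-0.005,0,0]]]'
python3 -c "
from h import *
go(.545,-.035,.257,.25)"
```

```text
time_s: 21.0
ee_pos: [0.6068, -0.1428, 0.2558]
eef_rot: [-3.131, -0.007, 0.396]
force: [0.2, 0.1, -3.5]
grip_width: 0.007
need [-0.0154 -0.1233 -0.    ] turn 0.146 t 21.0 pos [ 0.6068 -0.1428  0.2558] [-3.131 -0.007  0.396] F [ 0.2  0.1 -3.5] g 0.007
```

```bash
python3 -m handwheel '[[[-0.001,-0.008,0,0.01],[-0.002,-0.013,0,0.02],[-0.002,-0.015,0,0.02],[-0.002,-0.015,0,0.02],[-0.002,-0.015,0,0.02],[-0.002,-0.015,0,0.02],[-0.002,-0.015,0,0.02],[-0.002,-0.013,0,0.015],[0,-0.01,0,0],[0,-0.005,0,0]]]' >/dev/null
python3 -c "
from h import *
go(.525,.10,.257,.13)"
```

```text
need [ 0.0048 -0.1282  0.0003] turn 0.111 t 22.0 pos [ 0.551  -0.0256  0.2558] [-3.13  -0.005  0.241] F [-0.1 -0.4 -5.5] g 0.0069
```

```bash
python3 -m handwheel '[[[0,-0.008,0,0.01],[0,-0.012,0,0.015],[0,-0.015,0,0.015],[0,-0.015,0,0.015],[0,-0.015,0,0.015],[0,-0.015,0,0.015],[0,-0.015,0,0.015],[0,-0.015,0,0.01],[0,-0.012,0,0],[0,-0.008,0,0]]]' >/dev/null
python3 -c "
from h import *
go(.527,.162,.257,.09)"
```

```text
need [ 0.0057 -0.0546  0.0001] turn 0.031 t 23.0 pos [0.5279 0.1071 0.2565] [-3.131e+00 -2.000e-03  1.210e-01] F [-1.3  0.1 -4.2] g 0.0068
```

```bash
python3 -m handwheel '[[[0.001,-0.01,0,0.015],[0.001,-0.012,0,0.015],[0.001,-0.012,0,0],[0.001,-0.012,0,0],[0,-0.007,0,0],[0,-0.002,0,0],[0,0,0,0],[0,0,0,0],[0,0,0,0],[0,0,0,0]]]' >/dev/null
python3 - <<'E'
from h import *
go(.527,.162,.257,.09)
o=ctrl.get_obs();g=o['ee_pos'];y=o['eef_rot'][2];c=g+np.array([.003*np.cos(y)-.025*np.sin(y),.003*np.sin(y)+.025*np.cos(y),.038])
im=cv2.cvtColor(imaging.camera('scene'),cv2.COLOR_RGB2BGR);cv2.imwrite('pics/g_s.png',im)
b=cv2.imread('pics/s0_full.png');print('crown',c.round(4),proj('scene',c).round(1),'pivots',[proj('scene',c+[-s*.058*np.sin(y),s*.058*np.cos(y),-.086]).round(1).tolist() for s in(1,-1)],'TCP',proj('scene',g).round(1),'seat',proj('scene',[.57,.188,.235]).round(1))
h=cv2.cvtColor(im,cv2.COLOR_BGR2HSV)
x0,x1,y0,y1=350,420,170,250
for v in range(y0,y1,1):
    print(v,''.join('.' if h[v,u,1]>85 and h[v,u,2]>90 else ('#' if h[v,u,2]<75 else 'o') for u in range(x0,x1)))
E
```

```text
need [ 0.0001  0.0032 -0.0003] turn 0.002 t 24.0 pos [0.5266 0.1652 0.2567] [-3.131e+00 -1.000e-03  9.200e-02] F [-0.8  0.4 -4.3] g 0.0067
crown [0.5273 0.1904 0.2947] [385.5 169.5] pivots [[399.9, 181.9], [365.3, 188.3]] TCP [376.3 177.2] seat [385.3 191.7]
170 .....................ooooo######################oooooo................
171 ....................oooooo#################o#ooooooooo................
172 ...................ooooooo############ooooooooooooo.oo................
173 ..................ooooooooo######oooooooooooooooooo.oo................
174 .................oooooooooooooooooooooooooooooooooo.oo................
175 ................oooooooooooooooooooooooooooooooooooooo................
176 ................oooooooooooooooooooooooooooooooooooooo................
177 ................oooooooooooooooooooooooooooooooooooooo................
178 ................ooooooooooooooooooooooooooooooooooooooo...............
179 ...............ooooooooooooooooooooooooooooooooooooooooo..............
180 ...............ooooooooooooooooooooooooooooooooooooooooo..............
181 ............
[... 4458 characters left out ...]
ooooooo#oo...............
241 ............##ooooooooooooo#ooo#oo######oooooooooooo#oo...............
242 ............#oo#oooo###o###ooooo########oooooooooooo#oo...............
243 ............o#ooo#oo#oooo#ooooo#########ooooooooo#oo#o................
244 ............o##oo#o#oo#o#o##ooo#########oooooooooooooo................
245 ............o#oo#oo###ooooo#oo###########ooooooooooo#o................
246 .............o#oo##ooo#ooooooo###########ooooooooooo#o................
247 .............o#o#oooo#ooooooooo##########oooooooooo#oo................
248 .............o##oooooo#ooo#oooo##########ooooooooo#ooo................
249 ..............o##oooooooooooooo#########ooooooooooo#o.................
```

```bash
python3 -m handwheel '[[[0.004,0.002,0,0],[0.006,0.001,0,0],[0.008,0.001,0,0],[0.008,0,0,0],[0.007,0,0,0],[0.005,0,0,0],[0.003,0,0,0],[0,0,0,0],[0,0,0,0],[0,0,0,0]]]'
python3 - <<'E'
from h import *
o=ctrl.get_obs();g=o['ee_pos'];y=o['eef_rot'][2];c=g+np.array([.003*np.cos(y)-.025*np.sin(y),.003*np.sin(y)+.025*np.cos(y),.038])
d=np.array([.570,.188])-c[:2];print('crown',c.round(4),'to seat along/cross',(d@[.996,.09]).round(4),(d@[-.09,.996]).round(4))
im=cv2.cvtColor(imaging.camera('scene'),cv2.COLOR_RGB2BGR);cv2.imwrite('pics/g2_s.png',im)
h=cv2.cvtColor(im,cv2.COLOR_BGR2HSV)
print('pivots',[proj('scene',c+[-s*.058*np.sin(y),s*.058*np.cos(y),-.086]).round(1).tolist() for s in(1,-1)],'tip',proj('scene',[.554,.186,.261]).round(1))
x0,x1,y0,y1=350,420,176,222
for v in range(y0,y1,1):
    print(v,''.join('.' if h[v,u,1]>85 and h[v,u,2]>90 else ('#' if h[v,u,2]<75 else 'o') for u in range(x0,x1)))
E
```

```text
time_s: 25.05
ee_pos: [0.572, 0.1645, 0.2561]
eef_rot: [-3.132, -0.001, 0.091]
force: [1.3, 0.2, -3.7]
grip_width: 0.0063
crown [0.5727 0.1896 0.2941] to seat along/cross -0.0028 -0.0014
pivots [[402.6, 193.7], [367.4, 200.3]] tip [384.6 183. ]
176 ..........................ooo#######################..................
177 ..........................ooo#######################o.................
178 ..........................o##########################oo...............
179 .........................oo##########################oo...............
180 .........................oo##########################ooo..............
181 .........................ooo##########################oo..............
182 ........................oooo####o####################oooo.............
183 .......................ooooo#########o##############ooooo.............
184 ......................ooooooo#####################ooooooo.............
185 .....................oooooooo###############ooooooooooooo.............
186 ....................ooooooooo##########oooooooooooooooooo.............
187 ...................ooooooo
[... 1894 characters left out ...]
o........................
213 ....................o###ooo##o#oooooooooo####o........................
214 ....................o###oooo#oo#o#oooo#######o........................
215 .....................o###ooo####oo##oo#######o........................
216 .....................o#####oooooo#ooo########.........................
217 ......................o##oooooooooo#o#o######.........................
218 .......................oooooooooooooo#######o.........................
219 ........................ooooooooooooooo#####..........................
220 .........................oo#ooo#o#oo#oo#####..........................
221 ..........................oooooooooooo.o####..........................
```

```bash
python3 -m handwheel '[[[-0.0025,0,0,0],[0,0,0,0],[0,0,0,0]]]'
python3 -m handwheel '[[[0,0,0.005,0],[0,0,0.005,0],[0,0,0.005,0],[0,0,0.005,0],[0,0,0,0]]]'
python3 -m handwheel '[[[0,0,0.005,0],[0,0,0.005,0],[0,0,0,0]]]'
python3 -m handwheel '[[[0,0,0.005,0],[0,0,0.005,0],[0,0,0,0]]]'
```

```text
time_s: 25.4
ee_pos: [0.5689, 0.1643, 0.2565]
eef_rot: [-3.131, -0.001, 0.091]
force: [-0.3, -0.3, -5.6]
grip_width: 0.0067
time_s: 25.9
ee_pos: [0.5687, 0.1645, 0.2342]
eef_rot: [-3.132, -0.0, 0.091]
force: [-0.1, 0.2, -4.3]
grip_width: 0.0068
time_s: 26.2
ee_pos: [0.5687, 0.1646, 0.2231]
eef_rot: [-3.132, -0.0, 0.091]
force: [0.1, 0.2, -4.4]
grip_width: 0.0062
time_s: 26.5
ee_pos: [0.5687, 0.1647, 0.2123]
eef_rot: [-3.132, -0.0, 0.091]
force: [-0.2, -0.1, -3.6]
grip_width: 0.0068
```

```bash
python3 -m handwheel '[[[0,0,0.004,0],[0,0,0.004,0],[0,0,0,0]]]'
python3 -m handwheel '[[[0,0,0.003,0],[0,0,0.002,0],[0,0,0,0]]]'
python3 -m handwheel '[[[0,0,0.002,0],[0,0,0.002,0],[0,0,0,0]]]'

```

```text
time_s: 26.8
ee_pos: [0.5687, 0.1648, 0.2037]
eef_rot: [-3.132, -0.0, 0.091]
force: [-0.2, -0.4, -4.7]
grip_width: 0.0068
time_s: 27.1
ee_pos: [0.5688, 0.1649, 0.1983]
eef_rot: [-3.131, -0.001, 0.091]
force: [0.2, 0.2, -3.9]
grip_width: 0.0064
time_s: 27.4
ee_pos: [0.5688, 0.1649, 0.1941]
eef_rot: [-3.131, -0.001, 0.091]
force: [-0.1, 0.7, -4.0]
grip_width: 0.0069
```

```bash
for i in 1 2 3; do python3 -m handwheel '[[[0,0,0.003,0],[0,0,0,0]]]'; python3 -c "
from h import *
o=ctrl.get_obs();print(o['moment'].round(2))"; done
```

```text
time_s: 27.6
ee_pos: [0.569, 0.165, 0.191]
eef_rot: [-3.131, -0.001, 0.091]
force: [1.3, -0.2, -3.6]
grip_width: 0.0069
[-0.09 -0.12 -0.01]
time_s: 27.8
ee_pos: [0.5695, 0.1651, 0.1895]
eef_rot: [-3.131, -0.004, 0.091]
force: [-1.6, 0.5, 1.2]
grip_width: 0.007
[-0.03  0.12  0.02]
time_s: 28.0
ee_pos: [0.5704, 0.1654, 0.1888]
eef_rot: [-3.13, -0.008, 0.091]
force: [-1.6, 0.5, 0.7]
grip_width: 0.0068
[-0.09  0.14  0.03]
```

```bash
python3 -m handwheel '[[[0,0,0,0],[0,0,0,0],[0,0,0,0],[0,0,0,0]]]' 0.03
python3 -m handwheel '[[[0,0,-0.004,0],[0,0,-0.008,0],[0,0,-0.01,0],[0,0,-0.01,0],[0,0,0,0]]]'
python3 -m handwheel '[[[0,0,-0.015,0],[0,0,-0.02,0],[0,0,-0.02,0],[0,0,-0.02,0],[0,0,-0.02,0],[0,0,0,0]]]'
```

```text
time_s: 28.4
ee_pos: [0.5707, 0.1654, 0.1892]
eef_rot: [-3.13, -0.009, 0.091]
force: [1.1, 1.3, -0.3]
grip_width: 0.0295
time_s: 28.9
ee_pos: [0.5706, 0.1651, 0.2247]
eef_rot: [-3.13, -0.01, 0.091]
force: [-0.3, 0.4, 0.6]
grip_width: 0.03
time_s: 29.5
ee_pos: [0.5694, 0.1637, 0.3235]
eef_rot: [-3.13, -0.01, 0.091]
force: [0.2, -0.4, 0.4]
grip_width: 0.0301
```

Released without snagging. I'll retreat to clear the view, then check by image code, since I have no picture views left.

```bash
python3 -m handwheel '[[[-0.02,0,-0.02,0],[-0.03,0.02,0,0],[-0.03,0.03,0,0],[-0.03,0.03,0,0],[-0.03,0.03,0,0],[-0.03,0.03,0,0],[-0.02,0.03,0,0],[0,0.02,0,0],[0,0,0,0],[0,0,0,0]]]'
python3 -m handwheel '[[[0,0,0,0],[0,0,0,0],[0,0,0,0],[0,0,0,0],[0,0,0,0],[0,0,0,0],[0,0,0,0],[0,0,0,0],[0,0,0,0],[0,0,0,0]]]' >/dev/null
python3 - <<'E'
from h import *
y=.09;s=np.array([.570,.188,.235]);v=np.array([-np.sin(y),np.cos(y),0])
I=[]
for n,x0,x1,y0,y1 in(('scene',352,420,180,236),('top',195,265,150,205)):
    q=lambda P:proj(n,P).round(1).tolist()
    print(n,'crown',q(s),'pivots',q(s+.058*v-[0,0,.086]),q(s-.058*v-[0,0,.086]),'rim',q(s-[0,0,.091]))
    im=cv2.cvtColor(imaging.camera(n),cv2.COLOR_RGB2BGR);cv2.imwrite(f'pics/z_{n}.png',im);h=cv2.cvtColor(im,cv2.COLOR_BGR2HSV)
    for r in range(y0,y1):print(r,''.join('.' if h[r,u,1]>85 and h[r,u,2]>90 else ('#' if h[r,u,2]<75 else 'o') for u in range(x0,x1)))
import time
a=imaging.camera('scene').astype(int);b=cv2.cvtColor(cv2.imread('pics/z_scene.png'),cv2.COLOR_BGR2RGB).astype(int)
print('change',np.abs(a-b)[180:240,350:420].mean(),np.abs(a-b)[300:360,100:170].mean())
E
```

```text
time_s: 30.5
ee_pos: [0.3882, -0.0487, 0.3289]
eef_rot: [-3.13, -0.0, 0.092]
force: [0.5, 0.4, -0.2]
grip_width: 0.0302
scene crown [385.3, 191.7] pivots [399.4, 202.8] [365.4, 209.2] rim [382.3, 206.8]
180 ....................................oooooooooooooooooo..............
181 ...................................oooooooooooooooooooo.............
182 ................................oo.oooooooooooooooooooo.............
183 ................................#oooooooooooooooooooooo.............
184 ...............................##o.oooooooooooooooooooo.............
185 ...............................##..oooooooooooooooooooo.............
186 ...............................##..oooooooooooooooooooo.............
187 ...............................##...oooooooooooooooooo..............
188 ...............................##o..oooooooooooooooooo..............
189 ...............................##o..ooooooooooooooooo...............
190 ..............................oooooooooooooooooooooo................
191 ..........................ooooooooooooooooooooooooo.................
192 .................
[... 6740 characters left out ...]
....oo#ooooooooooooooooooooooooooooooooooooooooo##oooo#.
197 ...................o#ooooooooooooooooooooooooooooooooooooooooooooooo..
198 ...................o#ooooooooooooooooooooooooooooooooooooooooooooo#o..
199 .....................oooooooooooooooooooooooooooooooooooooooo#ooo#o...
200 ......................oooooooooooooooooooooooooooooooooooooooooo##....
201 ......................ooooooooooooooooooooooooooooooooooooooooo#......
202 .......................oooooooooooooooooooooooooooooooooooooooo.......
203 .......................oooooooooooooooooooooooooooooooooooooooo.......
204 .......................oooooooooooooooooooooooooooooooooooooo#........
change 2.812222222222222 1.9706349206349207
```

```bash
for i in 1 2 3; do python3 -m handwheel '[[[0,0,0,0],[0,0,0,0],[0,0,0,0],[0,0,0,0],[0,0,0,0],[0,0,0,0],[0,0,0,0],[0,0,0,0],[0,0,0,0],[0,0,0,0]]]' | head -1; done
python3 - <<'E'
from h import *
f=lambda:cv2.GaussianBlur(imaging.camera('scene'),(0,0),1.5).astype(int)
a=f();b=f();c=f();z=cv2.GaussianBlur(cv2.cvtColor(cv2.imread('pics/z_scene.png'),cv2.COLOR_BGR2RGB),(0,0),1.5).astype(int)
i=cv2.GaussianBlur(cv2.cvtColor(cv2.imread('pics/s0_full.png'),cv2.COLOR_BGR2RGB),(0,0),1.5).astype(int)
P=np.s_[180:240,350:420]
print('pail motion',[np.abs(q-c)[P].max() for q in(a,b,z)])
for n,X in dict(bottle=[.685,-.012,.1],bell=[.405,-.009,.04],dom0=[.571,-.304,.01],dom1=[.488,.184,.01],dom2=[.519,.019,.01],dom3=[.77,.224,.01],dom4=[.776,-.249,.01],squeezer=[.412,.281,.03]).items():
    u,v=proj('scene',X).astype(int);print(n,(u,v),np.abs(c-i)[v-9:v+10,u-9:u+10].max())
E
```

```text
time_s: 32.65
time_s: 33.65
time_s: 34.65
pail motion [np.int64(7), np.int64(5), np.int64(26)]
bottle (np.int64(326), np.int64(250)) 1
bell (np.int64(317), np.int64(188)) 2
dom0 (np.int64(239), np.int64(241)) 46
dom1 (np.int64(373), np.int64(206)) 120
dom2 (np.int64(329), np.int64(219)) 2
dom3 (np.int64(399), np.int64(277)) 1
dom4 (np.int64(258), np.int64(295)) 2
squeezer (np.int64(396), np.int64(183)) 37
```

```bash
for i in 1 2 3 4 5 6 7 8; do python3 -m handwheel '[[[0,0,0,0],[0,0,0,0],[0,0,0,0],[0,0,0,0],[0,0,0,0],[0,0,0,0],[0,0,0,0],[0,0,0,0],[0,0,0,0],[0,0,0,0]]]' >/dev/null; done
python3 - <<'E'
from h import *
f=lambda:cv2.GaussianBlur(imaging.camera('scene'),(0,0),1.5).astype(int)
q=[f() for _ in range(8)]
P=np.s_[180:240,350:420]
print('pail motion',[np.abs(a-q[0])[P].max() for a in q[1:]],[np.abs(a-q[0])[240:260,310:340].max() for a in q[1:]])
print(ctrl.get_obs()['time_s'])
E
```

```text
pail motion [np.int64(2), np.int64(2), np.int64(3), np.int64(2), np.int64(3), np.int64(3), np.int64(3)] [np.int64(2), np.int64(2), np.int64(2), np.int64(2), np.int64(2), np.int64(2), np.int64(2)]
43.2
```

The pail is still, so I'm handing in.

```bash
python3 -c "
from h import *
print(ctrl.hand_in())"
```

```text
the job is handed in; nothing more can be done
None
```

I swung the pail's bail upright while the pail stood on the table, and regripped it about 25 mm off the middle. I then carried the pail round the bottle on the robot's side, lowered it into the hook and let go. The job was handed in at about 43 s. It gives no verdict, so I don't know whether it passed.

**Last checks, made by image code because my 12 picture views were used up:**
- **Hanging position:** both pivots were within about 1.5 px of the seated position in the scene view. In the top view they were up to about 6 px off, with their midpoint about 3 px (7 mm) off, which suggests a slight turn of the pail. The pail looked roughly level.
- **Stillness:** the pail was still swinging slightly at 35 s. After 8 s more, the change between pictures was down to the noise level.
- **Other objects:** the bottle, the bell and dominoes 2, 3 and 4 looked unchanged. I could not confirm three things:
  - domino1 and the squeezer, because the pail partly hides them;
  - domino0, because its background changed when the bail moved away.

**What went wrong or disagreed:**
- **Missed grips:** three closings on the bail missed. The rod only gripped when the tool was about 15 mm or more lower than the given tool dimensions suggested, and I did not find out why.
- **Pail dragged:** the pail slid roughly 20 mm along the table while I swung the bail up.
- **Hook contact:** the tool met resistance about 7 mm lower than my estimate of the seat height. I can't rule out that the gripper body touched the stand rather than the bail settling in the hook.

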